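# Put the small silver away in its fitted chest

### The arm

A 7-joint arm with a two-finger parallel gripper is mounted at the origin on a cart in front of the work surface, level with it; the furniture and walls round the work are solid. World frame = base frame: x ahead of the robot, y to its left, z up, the work surface at z = 0. Lengths are in mm, angles in rad, forces in N, time in s.
With the tool pointing down it reaches from about 400 to 875 mm from the base axis. Payload 4.4 kg.
Tool frame: the origin (TCP) lies at the very end of the fingers, on their centre line; the grasp point (between the pads) lies env.grasp_offset behind it (env.grasp_offset is the distance from the TCP to the grasp point, in mm); z points along the fingers, y is the line along which they close (so a half turn about z gives the same grasp; the last joint's range is limited). The gripper opens to 85 mm and grips with 20 to 120 N. Pads are 22 mm wide; open, the fingers measure 114 mm over their backs; the gripper's body (76 mm by 85 mm) begins 54 mm behind the grasp point. The pads swing forward as they close: fully open they stand 13 mm farther back than shut.
Start: joints at [1.283, 0.628, 0.038, 1.517, -0.027, 0.996, -0.02], TCP at [143.018, -634.085, 231.313] pointing down, gripper open.
Joint ranges: [-3.06, 3.06], [-0.37, 2.12], [-1.25, 1.32], [0.18, 2.47], [-1.1, 4.24], [0.23, 1.98], [-2.94, 2.94]. Speed limits (rad/s): [2.57, 2.57, 3.14, 3.14, 3.14, 3.14, 3.14].

### API

Orientations are given as a 3x3 rotation matrix whose columns are the frame's x, y, z axes.
In Python, from station import env gives the robot as it stands.
- The arm moves only by the tool servo_tool, never from a script. Its argument "rows" is text: rows parted by semicolons, each of 7 numbers parted by spaces: the shift along the tool's x, y, z in units of 40 mm (1.0 is 40 mm), then the turn, a rotation vector about the tool's x, y, z in units of 5 degrees (1.0 is 5 degrees), then the finger opening in mm, from 0 to 85.4. In form: tx ty tz wx wy wz jaw; .... A call has 1 to 20 rows; each row shifts and turns the commanded pose from where the row before left it, along the tool's axes as they then stand; what a row does not reach is not made up. A row lasts 1/10 s, in which the tool goes at most 50 mm and 8.59 degrees, less where a joint would pass 70% of its speed; a pose out of reach is approached as far as the arm can. A call is refused whole if a number of a shift passes 1 or a number of a turn 1, either way. A call with a gripper value outside its range is refused whole. The fingers move at their own pace and stop on an object; "force" is the grip in N (left out, the last holds). Time passes only in rows, so rows that do not move let the fingers close. It gives the time, the measured TCP pose, the force, the opening and the grip force at its end, in the units of the state.
- env.read_state(): the state, without advancing time (a new reading comes with each control period).
- env.get_image(name): name is "side" or "top" or "wrist"; returns a dict with "color" (384x512x3 uint8, red, green, blue), "z_map" (384x512 float32, mm along the optical axis (not along the pixel's ray), 0 where there is no reading), "fx", "fy", "cx", "cy" (pixels), "world_from_camera" (4x4, takes a point from camera to world coordinates). Camera axes: x right, y down, z forward; pixel columns grow to the right and rows downward; lengths in mm; the calibration is good to about 2 mm. A picture is of the moment at which its call begins.
- env.sign_off(): hands the job in; it is judged then, once.
Trained networks look in the newest picture that a camera, given by its name, has taken for a name from the list of things; names that differ only in an ending like _2 or _b are one class to them, and where a whole thing is asked for, a point or a joint stands for the part that bears it (a point fixed in the world has none). Each returns a list of dicts, best first, with "p" (0 to 1); they miss things now and then, are a little off and sometimes report something else, mostly with a low value. They report only what shows in the picture. A call takes as long as a camera call.
- env.cut_out(thing, camera): "mask" (384x512 bool, what is visible of it) and "rect" ([left, top, right, bottom] in pixels, round what is visible of it).
The state is a dict: "time_s": time; "q": joint angles; "qd": joint speeds; "joint_efforts": joint torques, N m; "ee_pos": TCP position; "tool_rot": TCP orientation; "ft_force": force on the tool from outside, world axes, zero at the start; "torque": the same for the moment, N m; "width": finger opening in mm; "grip_force": force on a finger pad.
Only numpy, scipy, OpenCV 4.12 (cv2) and the standard library are available. Lean on these libraries where they do the work, as an engineer would, in place of code of your own. Each camera call takes 0.05 s, during which the arm holds its last target. There are 200 camera calls.

### The job

Put the washed silver away in the open drawer of the dark wooden chest: stand the two silver egg cups in the two large round wells and the two silver bottle stoppers in the two small ones, upright and right down on the felt. Then push the drawer fully shut, and do not knock or move the shot glass that stands among the silver.

Things in the scene. Friction and masses are not known exactly. Their poses are not given: they have to be found in the camera images.
- egg_cup_a_mid (a point): One of two identical silver-plated egg cups, upright: 60 mm tall, foot 40 mm, rim 46 mm across; for a gripper it is solid with nearly straight sides, take it across the bowl. Point: on its axis, 30 mm above its underside; z is its upward axis. Either cup may go in either large well.
- egg_cup_b_mid (a point): One of two identical silver-plated egg cups, upright: 60 mm tall, foot 40 mm, rim 46 mm across; for a gripper it is solid with nearly straight sides, take it across the bowl. Point: on its axis, 30 mm above its underside; z is its upward axis. Either cup may go in either large well.
- stopper_a_mid (a point): One of two identical silver-plated bottle stoppers with a ball grip, upright: 49 mm tall, 25 mm across, sides straight for a gripper, the top 10 mm rounded over. Point: on its axis, 24.5 mm above its underside; z is its upward axis. Either stopper may go in either small well. (The two brown corks of like size are no part of the job.)
- stopper_b_mid (a point): One of two identical silver-plated bottle stoppers with a ball grip, upright: 49 mm tall, 25 mm across, sides straight for a gripper, the top 10 mm rounded over. Point: on its axis, 24.5 mm above its underside; z is its upward axis. Either stopper may go in either small well. (The two brown corks of like size are no part of the job.)
- cup_well_a (a point): Large round well, blue felt floor, 54 mm across, 14 mm deep, in a loose pale-wood insert 72 mm square, 22 mm high, one of four abreast at the front of the drawer, in varying order. Point: centre of the well floor, 29 mm above the worktop; x points the way the drawer shuts, z up. The drawer front, 40 mm to the -x side, rises 70 mm above the floor; the chest's face is 85 mm to the +x side.
- cup_well_b (a point): Large round well, blue felt floor, 54 mm across, 14 mm deep, in a loose pale-wood insert 72 mm square, 22 mm high, one of four abreast at the front of the drawer, in varying order. Point: centre of the well floor, 29 mm above the worktop; x points the way the drawer shuts, z up. The drawer front, 40 mm to the -x side, rises 70 mm above the floor; the chest's face is 85 mm to the +x side.
- stopper_well_a (a point): Small round well, blue felt floor, 38 mm across, 14 mm deep, in a loose pale-wood insert 72 mm square, 22 mm high, one of four abreast at the front of the drawer, in varying order. Point: centre of the well floor, 29 mm above the worktop; x points the way the drawer shuts, z up. The drawer front, 40 mm to the -x side, rises 70 mm above the floor; the chest's face is 85 mm to the +x side.
- stopper_well_b (a point): Small round well, blue felt floor, 38 mm across, 14 mm deep, in a loose pale-wood insert 72 mm square, 22 mm high, one of four abreast at the front of the drawer, in varying order. Point: centre of the well floor, 29 mm above the worktop; x points the way the drawer shuts, z up. The drawer front, 40 mm to the -x side, rises 70 mm above the floor; the chest's face is 85 mm to the +x side.
- drawer_handle (a point): Middle of the drawer's level brass bar handle: 90 mm long, 10 mm thick, 68 mm above the worktop, 28 mm before the drawer front. x points into the fixed chest (118 mm high), z up. The drawer starts fully open; it shuts by sliding 125 mm along x against some 2 N, stops, and stays where left. Seated pieces pass under the chest's edge by 10 mm; one standing on an insert would not.
- shot_glass_mid (a point): Clear shot glass standing among the silver, 48 mm across the rim, 61 mm tall; it stays where it is. Point: on its axis, half-way up.

How it is judged:
By the outcome, as a careful person would: the job done as asked, in the order asked, and still so for the second after the job is handed in, with the robot touching nothing.
It also fails if it takes over 128 s, if anything falls off the work surface, if the arm or the gripper's body presses on something with over 40 N, if the wrist force passes 120 N, or if a joint passes its speed limit or range.

## Working session

There is one attempt and no reset: what is moved stays moved. The work goes in short steps, Python scripts to look and compute and a tool call to move; the robot and the scene stay as the last step left them, time stands still between calls to the robot, and variables do not carry over. Pictures are saved under pics/ and viewed, at most 14 in all, crops included, and the job is handed in when it is done.

Besides the shell and the picture viewer there is one more tool, called in YAML: its name, and indented under it one key for each argument. servo_tool: Moves the arm, as the interface text tells. Its arguments: {"type":"object","properties":{"rows":{"type":"string"},"force":{"type":"number"}},"required":["rows"]}

```bash
mkdir -p pics; ls; cat > h.py <<'E'
from station import env
import numpy as np, cv2
def shot(c,name=None):
    im=env.get_image(c)
    if name: cv2.imwrite(f'pics/{name}.png',im['color'][:,:,::-1])
    return im
def cloud(im):
    z=im['z_map'];v,u=np.indices(z.shape)
    P=np.stack([(u-im['cx'])/im['fx']*z,(v-im['cy'])/im['fy']*z,z],-1)
    T=im['world_from_camera'];return P@T[:3,:3].T+T[:3,3]
E
python3 - <<'E'
from h import *
s=env.read_state();print(env.grasp_offset,s['tool_rot'],s['ee_pos'],s['width'],s['time_s'])
for c in['top','side']:
    im=shot(c,c+'0');W=cloud(im);ok=im['z_map']>0
    print(c,im['world_from_camera'][:3].round(2).tolist(),im['fx'])
    for t in['egg_cup_a_mid','stopper_a_mid','cup_well_a','stopper_well_a','drawer_handle','shot_glass_mid']:
        for d in env.cut_out(t,c):
            m=d['mask']&ok
            if m.sum()<5: print(t,d['p'],d['rect'],'nodepth');continue
            p=W[m];top=p[p[:,2]>p[:,2].max()-8]
            print(t,round(d['p'],2),[int(x) for x in d['rect']],'med',np.median(p,0).round(0),'min',p.min(0).round(0),'max',p.max(0).round(0),'topmid',((top.min(0)+top.max(0))/2).round(0))
E
```

```text
pics
18.700000000000003 [[ 9.75495088e-01  2.20020825e-01 -4.11721256e-04]
 [ 2.20021210e-01 -9.75493401e-01  1.81440994e-03]
 [-2.42339562e-06 -1.86053540e-03 -9.99998269e-01]] [ 142.8962535  -633.46891409  230.41822613] 85.28770399001154 0.0
top [[0.0, -0.98, 0.18, 267.19], [-1.0, -0.0, -0.01, 26.45], [0.01, -0.18, -0.98, 1386.56]] 369.94968982417515
egg_cup_a_mid 0.66 [326, 210, 342, 218] med [ 438. -296.   38.] min [ 416. -330.    1.] max [ 459. -272.   62.] topmid [ 436. -294.   59.]
stopper_a_mid 0.47 [294, 189, 295, 194] med [ 513. -147.   45.] min [ 506. -153.   39.] max [ 517. -141.   51.] topmid [ 512. -147.   47.]
cup_well_a 0.85 [172, 177, 195, 195] med [538. 267.  38.] min [504. 227.  23.] max [570. 304.  50.] topmid [537. 265.  46.]
cup_well_a 0.71 [132, 176, 155, 198] med [530. 414.  36.] min [496. 377.  20.] max [561. 448.  49.] topmid [528. 412.  45.]
stopper_well_a 0.72 [154, 177, 170, 198] med [534. 340.  41.] min [500. 302.  23.] max [566. 378.  50.] topmid [532. 339.  46.]
stopper_well_a 0.7 [193, 175, 212, 194] med [542. 193.  42.] min [499. 157.  23.] max [574.
[... 992 characters left out ...]
 [494. 303.  20.] max [565. 380.  53.] topmid [529. 338.  49.]
stopper_well_a 0.52 [265, 139, 287, 155] med [525. 349.  43.] min [489. 294.  19.] max [565. 396.  53.] topmid [529. 336.  49.]
stopper_well_a 0.5 [266, 165, 284, 175] med [535. 208.  43.] min [500. 169.  27.] max [570. 236.  50.] topmid [535. 201.  46.]
drawer_handle 0.76 [255, 118, 300, 186] med [572. 263.  36.] min [447. 127.  -4.] max [626. 583. 113.] topmid [548. 268. 109.]
shot_glass_mid 0.62 [260, 214, 271, 235] med [504. -67.  41.] min [482. -82.  -3.] max [524. -13.  67.] topmid [504. -59.  63.]
shot_glass_mid 0.49 [265, 142, 287, 156] med [530. 349.  44.] min [494. 302.  20.] max [569. 382.  53.] topmid [529. 338.  49.]
```

```bash
python3 - <<'E'
import cv2
a=cv2.imread('pics/top0.png')[130:280,100:400];cv2.imwrite('pics/t1.png',cv2.resize(a,(800,400),interpolation=3))
a=cv2.imread('pics/side0.png')[100:350,130:400];cv2.imwrite('pics/s1.png',cv2.resize(a,(648,600),interpolation=3))
E
```

```text
(no output)
```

View pics/t1.png

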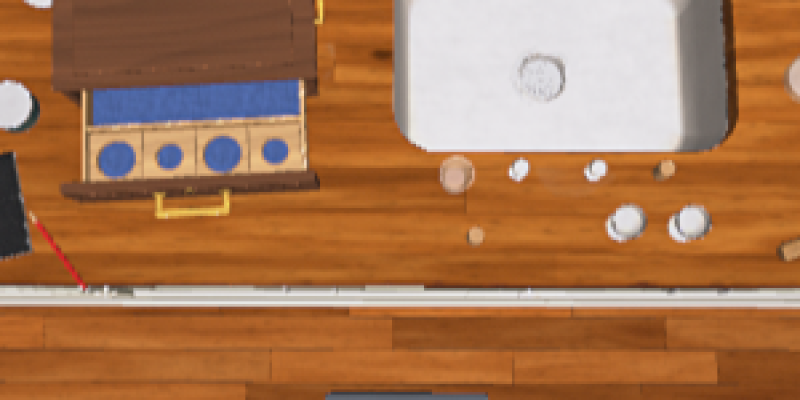

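View pics/s1.png

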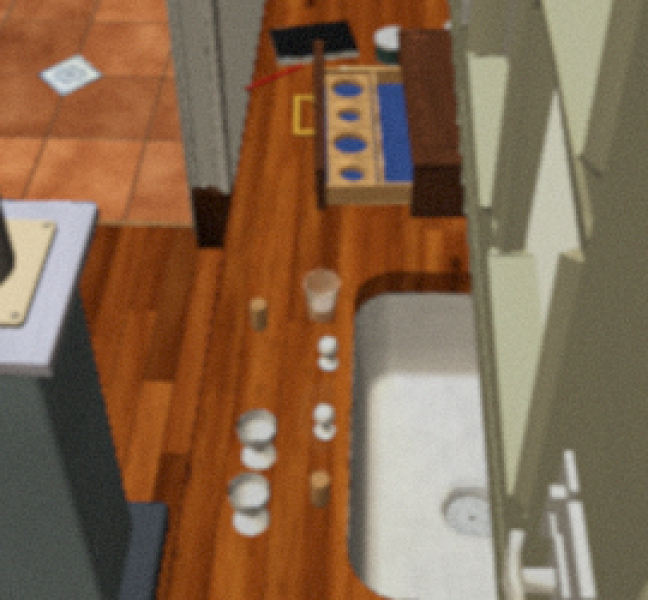

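```bash
python3 - <<'E'
from h import *
from scipy.optimize import least_squares
for c in['top','side']:
    im=shot(c);W=cloud(im);ok=im['z_map']>0
    m=ok&(W[...,2]>12)&(W[...,2]<90)&(W[...,0]>380)&(W[...,0]<570)&(W[...,1]>-420)&(W[...,1]<20)
    n,l=cv2.connectedComponents(m.astype(np.uint8),connectivity=4)
    for i in range(1,n):
        p=W[l==i]
        if len(p)<6: continue
        t=p[p[:,2]>p[:,2].max()-12]
        print(c,len(p),'mid',((p.min(0)+p.max(0))/2).round(1),'top',t.mean(0).round(1),((t.min(0)+t.max(0))/2).round(1),'size',np.ptp(p,axis=0).round(0))
    if c=='top':
        h=im['color'].astype(int);b=((h[...,2]-h[...,0])>40)&ok&(W[...,0]<580)&(W[...,0]>450)&(W[...,1]>120)
        n,l=cv2.connectedComponents(b.astype(np.uint8),connectivity=4)
        T=im['world_from_camera']
        for i in range(1,n):
            v,u=np.nonzero(l==i)
            if len(v)<8: continue
            # outline from ray at rim height z=43
            R=np.stack([(u-im['cx'])/im['fx'],(v-im['cy'])/im['fy'],np.ones(len(u))],-1)@T[:3,:3].T
            for zz in(29,43):
                q=T[:3,3]+R*((zz-T[2,3])/R[:,2])[:,None]
                print('well',len(v),zz,q.mean(0).round(1),np.ptp(q,axis=0).round(0),'n',W[l==i][:,2].mean().round(0))
        d=ok&(W[...,2]>90)&(W[...,2]<112)&(W[...,1]>100)&(W[...,1]<500)&(W[...,0]<510)&(W[...,0]>440)
        p=W[d];k=np.polyfit(p[:,1],p[:,0],1);print('front',k,p.min(0),p.max(0),p[:,0].mean(),p[:,1].mean())
        h_=ok&(W[...,2]>50)&(W[...,2]<80)&(W[...,0]<462)&(W[...,0]>420)&(W[...,1]>200)&(W[...,1]<400)
        p=W[h_];print('handle',p.min(0),p.max(0),np.median(p,0))
E
```

```text
top 130 mid [502.5 -59.1  40.2] top [504.  -59.4  60.4] [502.5 -59.1  62.3] size [46. 44. 56.]
top 35 mid [ 514.6 -149.3   42.6] top [ 514.4 -148.    45.9] [ 515.2 -147.2   46.2] size [22. 23. 18.]
top 36 mid [ 514.8 -256.5   40. ] top [ 513.6 -255.1   46. ] [ 514.1 -254.3   46.8] size [23. 23. 25.]
top 44 mid [ 512.8 -350.3   31.3] top [ 513.5 -350.4   44. ] [ 513.2 -350.7   44.7] size [20. 21. 38.]
top 133 mid [ 438.  -293.6   39. ] top [ 438.9 -295.4   58.6] [ 438.  -293.9   58.1] size [44. 45. 50.]
top 139 mid [ 438.  -380.4   40.3] top [ 438.7 -385.8   58.9] [ 438.  -380.4   59.4] size [44. 44. 50.]
top 34 mid [418.8 -85.4  31.9] top [419.4 -85.7  43.7] [418.9 -86.8  43.9] size [19. 21. 36.]
well 127 29 [535.8 267.8  29. ] [42. 45.  0.] n 29.0
well 127 43 [533.  265.3  43. ] [42. 45.  0.] n 29.0
well 58 29 [540.4 193.8  29. ] [27. 30.  0.] n 30.0
well 58 43 [537.5 192.1  43. ] [26. 30.  0.] n 30.0
well 128 29 [527.3 415.   29. ] [42. 45.  0.] n 29.0
well 128 43 [524.6 411.   43. ] [41. 45.  0.] n 29.0
well 58 29 [532.1 341.   29. ] [27. 30.  0.] n 29.0
well 58 43 [529.3 337.8  4
[... 327 characters left out ...]
 [501.5 -57.8  40.1] top [502.2 -56.7  60.2] [501.5 -58.   62.3] size [45. 52. 56.]
side 74 mid [420.  -86.3  30.7] top [419.7 -86.4  44. ] [420.2 -86.3  43.3] size [20. 25. 37.]
side 68 mid [ 513.2 -148.1   32.6] top [ 514.2 -149.8   46.5] [ 513.2 -148.1   47.4] size [22. 23. 41.]
side 71 mid [ 513.3 -256.5   32.6] top [ 514.  -257.6   45.5] [ 514.8 -256.4   45.9] size [23. 22. 38.]
side 234 mid [ 436.6 -290.8   38. ] top [ 435.  -289.6   57.4] [ 436.6 -290.8   58.1] size [45. 48. 52.]
side 94 mid [ 513.4 -350.5   30.5] top [ 513.2 -351.7   44. ] [ 513.4 -350.3   42.8] size [19. 22. 37.]
side 262 mid [ 436.2 -378.4   38.1] top [ 436.6 -376.4   57.5] [ 436.2 -378.4   58.1] size [44. 46. 52.]
```

```bash
python3 - <<'E'
from h import *
for c in('top','side'):
    im=shot(c);W=cloud(im);ok=im['z_map']>0
    for y0 in range(140,176,4):
        q=W[ok&(abs(W[...,1]-y0)<2)&(W[...,0]>515)&(W[...,0]<590)]; print(c,y0,len(q),q[:,2].round(0).astype(int).tolist()[:14])
    for y0 in range(432,472,4):
        q=W[ok&(abs(W[...,1]-y0)<2)&(W[...,0]>505)&(W[...,0]<580)]; print(c,y0,len(q),q[:,2].round(0).astype(int).tolist()[:14])
s=env.read_state();print(s['q'])
E
```

```text
top 140 20 [4, -4, -2, 1, -3, -1, -7, -4, 0, -4, -4, -1, -3, 5]
top 144 19 [4, 0, 0, 5, 4, 2, -1, -1, -2, -5, -3, 2, 4, 3]
top 148 33 [5, -5, -4, -5, 5, 0, 2, 5, -3, 58, 4, 54, -4, 53]
top 152 35 [36, 42, 41, 52, -3, 48, 0, 51, 4, 59, 51, 0, 53, 54]
top 156 16 [57, 46, 50, 54, 54, 51, 49, 46, 48, 47, 44, 45, 47, 42]
top 160 18 [47, 50, 50, 33, 42, 42, 40, 41, 40, 44, 44, 46, 46, 42]
top 164 26 [52, 49, 50, 35, 39, 45, 43, 44, 40, 44, 41, 45, 39, 46]
top 168 22 [53, 53, 33, 45, 44, 50, 48, 43, 43, 43, 43, 44, 44, 35]
top 172 19 [49, 52, 36, 41, 47, 41, 47, 47, 42, 39, 45, 41, 35, 40]
top 432 20 [23, 46, 46, 27, 45, 45, 39, 41, 37, 30, 37, 30, 30, 30]
top 436 22 [18, 53, 48, 46, 45, 44, 42, 42, 42, 28, 30, 31, 33, 24]
top 440 26 [17, 46, 52, 42, 29, 24, 39, 41, 43, 42, 45, 42, 47, 42]
top 444 19 [23, 51, 47, 26, 44, 40, 40, 42, 40, 45, 38, 41, 42, 43]
top 448 16 [25, 16, 48, 28, 44, 43, 43, 41, 43, 37, 40, 54, 41, 51]
top 452 40 [50, 38, 25, 51, 20, 48, 54, 51, 38, 33, 50, 49, 39, 50]
top 456 19 [52, 54, 47, 53, 37, 24, 56, 46, 47, 53, 50, 34, 51, 52]
top 460 0 []
top 464 0 []
top 468 
[... 520 characters left out ...]
72 17 [55, 52, 44, 45, 45, 45, 47, 48, 45, 47, 49, 48, 0, 1]
side 432 12 [45, 47, 47, 38, 31, 32, 33, 34, 33, 33, 28, 24]
side 436 19 [55, 49, 49, 49, 44, 46, 44, 41, 41, 39, 33, 34, 36, 29]
side 440 19 [57, 51, 53, 47, 46, 45, 47, 42, 43, 42, 43, 38, 38, 37]
side 444 19 [54, 43, 44, 43, 45, 44, 45, 40, 40, 40, 34, 35, 35, 34]
side 448 8 [54, 54, 50, 51, 45, 45, 40, 37]
side 452 29 [57, 57, 57, 52, 52, 54, 53, 53, 47, 47, 49, 48, 48, 43]
side 456 31 [55, 56, 55, 56, 55, 55, 56, 57, 57, 57, 49, 51, 51, 51]
side 460 13 [53, 53, 52, 55, 53, 49, 49, 44, 45, 45, 39, 40, 23]
side 464 3 [45, 31, 31]
side 468 0 []
[ 1.28321402  0.62833091  0.03853237  1.51740052 -0.02703935  0.99630758
 -0.02001551]
```

servo_tool:
  rows: "1 0.6 0 0 0 0.9 64;1 0.6 0 0 0 0.9 64;1 0.6 0 0 0 0 64;1 0.6 0 0 0 0 64;0 0 0 0 0 0 64"

```text
time_s: 1.4
ee_pos: [322.5, -708.9, 228.9]
tool_rot: [[0.997, 0.073, 0.006], [0.073, -0.997, 0.001], [0.006, -0.001, -1.0]]
ft_force: [0.4, -0.0, -0.2]
width: 63.8
grip_force: 0.0
```

servo_tool:
  rows: "0.37 -0.9 -0 0 0 0.18 64;0.37 -0.9 0 0 0 0 64;0.37 -0.9 0 0 0 0 64;0.37 -0.9 0 0 0 0 64;0.37 -0.9 0 0 0 0 64;0.37 -0.9 0 0 0 0 64;0.37 -0.9 0.3 0 0 0 64;0.37 -0.9 0.3 0 0 0 64;0.37 -0.9 0.4 0 0 0 64;0 0 0 0 0 0 64;0 0 0 0 0 0 64"

```text
time_s: 2.5
ee_pos: [430.0, -378.2, 191.3]
tool_rot: [[0.999, 0.051, -0.0], [0.051, -0.999, 0.0], [-0.0, -0.0, -1.0]]
ft_force: [0.7, -0.6, 0.4]
width: 64.1
grip_force: 0.0
```

```bash
cat > w.py <<'E'
from h import *
import sys
im=shot('wrist',sys.argv[1] if len(sys.argv)>1 else None);W=cloud(im);ok=im['z_map']>0
print(env.read_state()['ee_pos'].round(1),env.read_state()['q'].round(2))
m=ok&(W[...,2]>15)&(W[...,2]<70)&(W[...,0]>380)&(W[...,0]<580)&(W[...,1]<20)
n,l=cv2.connectedComponents(m.astype(np.uint8),connectivity=4)
for i in range(1,n):
    p=W[l==i]
    if len(p)<100: continue
    t=p[p[:,2]>p[:,2].max()-14]
    print(len(p),'mid',((p.min(0)+p.max(0))/2).round(1),'top',((t.min(0)+t.max(0))/2).round(1),'size',np.ptp(p,axis=0).round(0))
E
python3 w.py w1
```

```text
[ 429.5 -379.8  191.6] [ 0.61  0.57  0.09  1.78 -0.07  0.8  -0.78]
1322 mid [ 530.1 -606.5   29.6] top [ 530.3 -603.8   37.2] size [57. 30. 29.]
436 mid [ 514.9 -154.5   31.6] top [ 514.9 -156.    41.2] size [23. 14. 33.]
704 mid [ 514.5 -257.6   33. ] top [ 514.5 -257.5   44. ] size [24. 23. 36.]
553 mid [ 513.7 -352.    31.8] top [ 513.8 -351.9   41. ] size [21. 22. 31.]
2114 mid [ 437.6 -293.    46. ] top [ 437.6 -293.    55.8] size [45. 45. 34.]
1994 mid [ 436.9 -380.1   46.2] top [ 436.9 -380.1   56.3] size [45. 45. 34.]
2528 mid [ 422.9 -578.    21.1] top [ 422.9 -578.    21.1] size [ 68. 137.  12.]
```

View pics/w1.png

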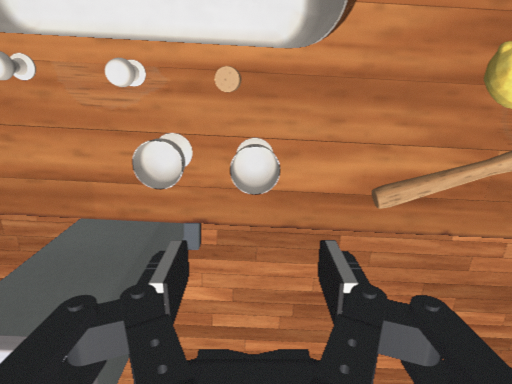

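servo_tool:
  rows: "0.19 0 0.5 0 0 0.1 64;0 0 1 0 0 0 64;0 0 1 0 0 0 64;0 0 0.8 0 0 0 64;0 0 0.5 0 0 0 64;0 0 0.23 0 0 0 64;0 0 0 0 0 0 64;0 0 0 0 0 0 40;0 0 0 0 0 0 30;0 0 0 0 0 0 30;0 0 0 0 0 0 30;0 0 0 0 0 0 30"
  force: 35

```text
time_s: 3.75
ee_pos: [438.4, -379.7, 31.6]
tool_rot: [[0.999, 0.04, 0.002], [0.04, -0.999, -0.002], [0.002, 0.002, -1.0]]
ft_force: [-0.9, -0.9, 7.3]
width: 43.6
grip_force: 36.1
```

servo_tool:
  rows: "0 0 -0.4 0 0 0 30;0 0 -1 0 0 -0.2 30;0 0 -1 0 0 0 30;0.08 -0.5 -0.7 0 0 0 30;0.14 -0.8 -0.4 0 0 0 30;0.166 -0.98 0 0 0 0 30;0.166 -0.98 0 0 0 0 30;0.166 -0.98 0 0 0 0 30;0.166 -0.98 0 0 0 0 30;0.166 -0.98 0 0 0 0 30;0.166 -0.98 0 0 0 0 30;0.166 -0.98 0 0 0 0 30;0.166 -0.98 0 0 0 0 30;0.166 -0.98 0 0 0 0 30;0.166 -0.98 0 0 0 0 30;0.166 -0.98 0 0 0 0 30;0.166 -0.98 0 0 0 0 30;0.166 -0.98 0 0 0 0 30;0.166 -0.98 0 0 0 0 30;0 0 0 0 0 0 30"

```text
time_s: 5.75
ee_pos: [503.8, 234.8, 170.2]
tool_rot: [[0.998, 0.067, 0.001], [0.067, -0.998, 0.005], [0.002, -0.005, -1.0]]
ft_force: [-0.8, -1.2, -1.3]
width: 43.6
grip_force: 36.0
```

```bash
cat > well.py <<'E'
from h import *
import sys
im=shot('wrist',sys.argv[1] if len(sys.argv)>1 else None);T=im['world_from_camera'];s=env.read_state()
print(s['ee_pos'].round(1),s['q'].round(2),s['width'])
h=im['color'].astype(int);b=((h[...,2]-h[...,0])>40)&(h[...,2]-h[...,1]>20)
n,l,st,_=cv2.connectedComponentsWithStats(b.astype(np.uint8),connectivity=4)
for i in range(1,n):
    v,u=np.nonzero(l==i)
    if len(v)<150: continue
    R=np.stack([(u-im['cx'])/im['fx'],(v-im['cy'])/im['fy'],np.ones(len(u))],-1)@T[:3,:3].T
    q=[T[:3,3]+R*((z-T[2,3])/R[:,2])[:,None] for z in(29,43)]
    print(st[i][:5],'c',((q[0].mean(0)+q[1].mean(0))/2).round(1),*[(a.max(0)/2+a.min(0)/2).round(1) for a in q],np.ptp(q[0],axis=0).round(0))
E
python3 well.py w2
```

```text
[503.7 230.7 170.1] [-0.57  0.57  0.14  1.86 -0.12  0.72 -1.87] 43.811477392288175
[    0    27   351    64 20631] c [600.4 304.5  36. ] [600.3 306.3  29. ] [599.6 303.   43. ] [ 63. 291.   0.]
[ 14  96 331   7 883] c [568.6 301.3  36. ] [567.9 304.4  29. ] [568.7 301.2  43. ] [ 18. 288.   0.]
[  28  112   53   57 2251] c [524.7 413.7  36. ] [523.2 418.   29. ] [526.2 409.2  43. ] [51. 47.  0.]
[ 191  114   58   57 2578] c [533.6 267.   36. ] [531.7 267.4  29. ] [534.3 266.   43. ] [52. 52.  0.]
[ 119  123   37   39 1118] c [528.7 340.3  36. ] [527.  342.8  29. ] [529.9 337.7  43. ] [35. 33.  0.]
[ 282  124   40   40 1213] c [537.4 194.1  36. ] [535.8 193.   29. ] [538.3 195.3  43. ] [36. 35.  0.]
```

View pics/w2.png

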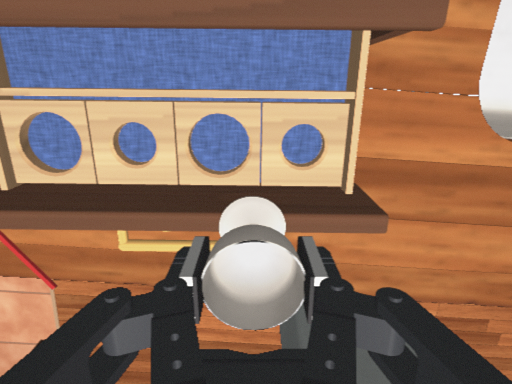

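servo_tool:
  rows: "0.14 -0.8 0 0 0 0.1 30;0.16 -0.9 0 0 0 0 30;0.16 -0.9 0 0 0 0 30;0.16 -0.9 0 0 0 0 30;0.12 -0.7 0 0 0 0 30;0.05 -0.33 0 0 0 0 30;0 0 0.5 0 0 0 30;0 0 0.6 0 0 0 30;0 0 0.4 0 0 0 30;0 0 0 0 0 0 30;0 0 0 0 0 0 30"

```text
time_s: 6.9
ee_pos: [527.3, 408.5, 110.4]
tool_rot: [[0.999, 0.048, 0.0], [0.048, -0.999, -0.001], [0.0, 0.001, -1.0]]
ft_force: [-0.5, 0.3, 0.7]
width: 43.6
grip_force: 36.0
```

```bash
python3 - <<'E'
from h import *
r=[env.read_state() for _ in range(2)]
for s in r: print(s['ee_pos'].round(1),s['tool_rot'][:2,0].round(3),s['ft_force'].round(1))
E
python3 well.py w3
```

```text
[527.3 408.5 110.4] [0.999 0.048] [-0.5  0.3  0.7]
[527.3 408.5 110.4] [0.999 0.048] [-0.5  0.3  0.7]
[527.6 409.2 111.1] [-0.79  0.79  0.15  1.57 -0.15  0.79 -2.1 ] 43.86017035313676
[  190    87   322    52 15640] c [592.9 344.3  36. ] [592.  340.4  29. ] [593.  344.8  43. ] [ 45. 229.   0.]
[ 411  169   65   62 3022] c [533.4 267.6  36. ] [530.6 262.9  29. ] [535.5 272.2  43. ] [50. 47.  0.]
[ 211  171   69   49 1773] c [534.2 416.8  36. ] [526.9 413.8  29. ] [532.  413.6  43. ] [40. 52.  0.]
[ 321  181   46   41 1484] c [528.9 340.8  36. ] [526.2 338.7  29. ] [531.3 343.2  43. ] [33. 34.  0.]
```

View pics/w3.png

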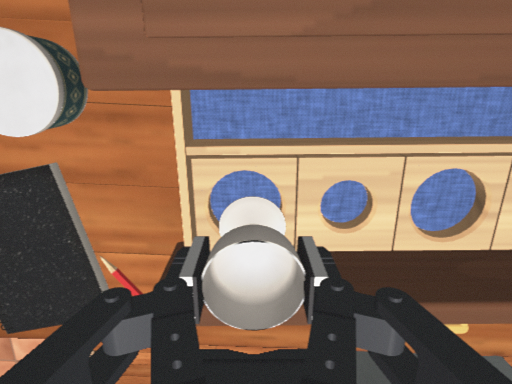

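servo_tool:
  rows: "-0.03 -0.11 0 0 0 0 30;0 0 0.4 0 0 0 30;0 0 0.4 0 0 0 30;0 0 0.3 0 0 0 30;0 0 0.1 0 0 0 30;0 0 0 0 0 0 30;0 0 0 0 0 0 30"

```text
time_s: 7.65
ee_pos: [525.4, 413.6, 61.6]
tool_rot: [[0.999, 0.049, -0.0], [0.049, -0.999, -0.0], [-0.0, 0.0, -1.0]]
ft_force: [-0.1, -0.0, -1.4]
width: 44.0
grip_force: 36.0
```

servo_tool:
  rows: "0 0 0.03 0 0 0 30;0 0 0.03 0 0 0 30;0 0 0 0 0 0 30;0 0 0 0 0 0 30"

```text
time_s: 8.05
ee_pos: [525.8, 414.0, 60.6]
tool_rot: [[0.999, 0.049, 0.001], [0.049, -0.999, 0.001], [0.001, -0.001, -1.0]]
ft_force: [-0.4, -0.3, 5.6]
width: 43.6
grip_force: 36.4
```

servo_tool:
  rows: "0 0 0 0 0 0 50;0 0 0 0 0 0 54;0 0 0 0 0 0 54;0 0 -0.3 0 0 0 54;0 0 -0.8 0 0 0 54;0 0 -1 0 0 0 54;0 0 -0.8 0 0 0 54;-0.1 0.5 0 0 0 0 64;-0.17 0.95 0 0 0 0 64;-0.17 0.95 0 0 0 0 64;-0.17 0.95 0 0 0 0 64;-0.17 0.95 0 0 0 0 64;-0.17 0.95 0 0 0 0 64;-0.17 0.95 0 0 0 0 64;-0.17 0.95 0 0 0 0 64;-0.17 0.95 0 0 0 0 64;-0.17 0.95 0 0 0 0 64;-0.17 0.95 0 0 0 0 64;-0.17 0.95 0 0 0 0 64;-0.17 0.95 0 0 0 0 64"

```text
time_s: 10.05
ee_pos: [463.2, -67.4, 176.6]
tool_rot: [[0.999, 0.049, 0.002], [0.049, -0.999, -0.0], [0.002, 0.0, -1.0]]
ft_force: [-0.1, -1.2, 0.7]
width: 63.8
grip_force: 0.0
```

servo_tool:
  rows: "-0.17 0.95 0 0 0 0 64;-0.17 0.95 0 0 0 0 64;-0.17 0.95 0 0 0 0 64;-0.17 0.95 0 0 0 0 64;-0.17 0.95 0 0 0 0 64;-0.08 0.4 0.3 0 0 0 64;0 0 0 0 0 0 64;0 0 0 0 0 0 64;0 0 0 0 0 0 64"

```text
time_s: 10.95
ee_pos: [436.8, -271.9, 164.3]
tool_rot: [[0.999, 0.051, 0.001], [0.051, -0.999, 0.001], [0.001, -0.001, -1.0]]
ft_force: [0.2, -0.2, -0.3]
width: 64.1
grip_force: 0.0
```

```bash
python3 w.py; python3 - <<'E'
from h import *
im=shot('top');W=cloud(im);m=(im['z_map']>0)&(W[...,2]>62)&(W[...,2]<110)&(W[...,0]>495)&(W[...,0]<570)&(W[...,1]>370)&(W[...,1]<440)
p=W[m];print(len(p),p.min(0),p.max(0),np.percentile(p[:,2],80))
E
```

```text
[ 436.9 -271.9  164.2] [ 0.43  0.53  0.11  1.96 -0.09  0.65 -0.93]
1620 mid [501.5 -63.6  39.2] top [500.  -75.4  56.4] size [42. 39. 48.]
865 mid [ 514.8 -150.    33. ] top [ 514.8 -149.9   44. ] size [24. 23. 36.]
736 mid [ 514.6 -256.6   43.5] top [ 514.5 -256.6   44.2] size [24. 24. 15.]
845 mid [ 513.9 -351.    31.3] top [ 513.5 -351.1   40.4] size [22. 22. 32.]
2362 mid [ 437.7 -292.9   46.1] top [ 437.7 -292.9   56.3] size [45. 45. 34.]
963 mid [420.4 -86.3  30.9] top [420.4 -86.1  39.9] size [22. 22. 32.]
518 mid [ 403.6 -520.5   20.9] top [ 403.6 -520.5   20.9] size [28. 23. 12.]
107 [502.69677817 390.23928986  62.1606432 ] [547.80145496 435.7616992   93.07292331] 84.0609828994931
```

servo_tool:
  rows: "0 0.4 0 0 0 -0.05 64;0 0.125 0.5 0 0 0 64;0 0 1 0 0 0 64;0 0 1 0 0 0 64;0 0 0.6 0 0 0 64;0 0 0.23 0 0 0 64;0 0 0 0 0 0 64;0 0 0 0 0 0 40;0 0 0 0 0 0 30;0 0 0 0 0 0 30;0 0 0 0 0 0 30;0 0 0 0 0 0 30"

```text
time_s: 12.25
ee_pos: [438.2, -295.0, 31.8]
tool_rot: [[0.999, 0.053, 0.002], [0.053, -0.999, -0.002], [0.002, 0.002, -1.0]]
ft_force: [-0.3, 0.4, 6.7]
width: 43.7
grip_force: 35.9
```

servo_tool:
  rows: "0 0 -0.4 0 0 0 30;0 0 -1 0 0 0 30;0 0 -1 0 0 0 30;0.115 -0.5 -0.7 0 0 0 30;0.185 -0.8 -0.4 0 0 0 30;0.225 -0.98 0 0 0 0 30;0.225 -0.98 0 0 0 0 30;0.225 -0.98 0 0 0 0 30;0.225 -0.98 0 0 0 0 30;0.225 -0.98 0 0 0 0 30;0.225 -0.98 0 0 0 0 30;0.225 -0.98 0 0 0 0 30;0.225 -0.98 0 0 0 0 30;0.225 -0.98 0 0 0 0 30;0.225 -0.98 0 0 0 0 30;0.225 -0.98 0 0 0 0 30;0.225 -0.98 0 0 0 0 30;0.14 -0.6 0 0 0 0 30;0.05 -0.22 0 0 0 0 30;0 0 0 0 0 0 30"

```text
time_s: 14.25
ee_pos: [534.6, 267.6, 170.4]
tool_rot: [[0.998, 0.055, -0.0], [0.055, -0.998, -0.0], [-0.0, 0.0, -1.0]]
ft_force: [0.0, -0.8, -0.2]
width: 43.7
grip_force: 36.3
```

servo_tool:
  rows: "0 0 0.5 0 0 0 30;0 0 0.6 0 0 0 30;0 0 0.4 0 0 0 30;0 0 0 0 0 0 30;0 0 0 0 0 0 30"

```text
time_s: 14.75
ee_pos: [535.3, 264.8, 110.9]
tool_rot: [[0.999, 0.051, -0.0], [0.051, -0.999, -0.001], [-0.0, 0.001, -1.0]]
ft_force: [-0.1, -0.0, -0.2]
width: 43.7
grip_force: 36.3
```

```bash
python3 well.py w4
```

```text
[535.7 265.5 111.4] [-0.6   0.71  0.15  1.78 -0.15  0.66 -1.88] 43.9413336375747
[    0    88   407    50 19125] c [595.8 302.5  36. ] [594.8 304.9  29. ] [596.2 302.6  43. ] [ 48. 286.   0.]
[ 215  169   69   43 1805] c [544.  267.6  36. ] [538.9 267.   29. ] [543.7 267.1  43. ] [35. 52.  0.]
[ 20 170  43  26 335] c [542.5 424.1  36. ] [537.3 424.3  29. ] [542.3 414.6  43. ] [21. 34.  0.]
[ 325  179   46   42 1492] c [538.5 194.1  36. ] [535.6 191.8  29. ] [540.6 196.6  43. ] [34. 34.  0.]
[ 128  180   45   42 1466] c [530.  340.5  36. ] [527.  342.8  29. ] [532.6 338.2  43. ] [34. 34.  0.]
[ 51 208  33  24 240] c [507.6 403.2  36. ] [508.2 408.4  29. ] [514.9 399.7  43. ] [21. 27.  0.]
```

View pics/w4.png

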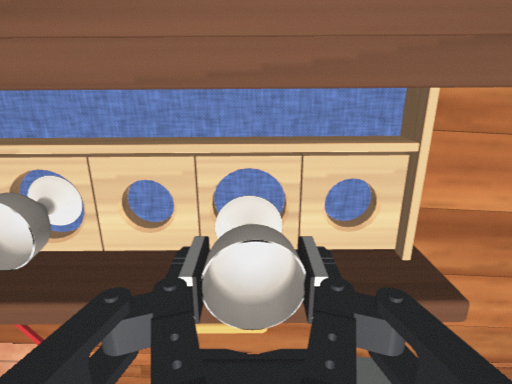

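servo_tool:
  rows: "-0.02 -0.04 0 0 0 0 30;0 0 0.4 0 0 0 30;0 0 0.4 0 0 0 30;0 0 0.3 0 0 0 30;0 0 0.1 0 0 0 30;0 0 0.04 0 0 0 30;0 0 0.03 0 0 0 30;0 0 0 0 0 0 30;0 0 0 0 0 0 30"

```text
time_s: 15.7
ee_pos: [534.7, 268.4, 60.8]
tool_rot: [[0.999, 0.053, 0.001], [0.053, -0.999, 0.0], [0.001, -0.0, -1.0]]
ft_force: [-1.1, -0.6, 4.5]
width: 43.7
grip_force: 36.3
```

servo_tool:
  rows: "0 0 0 0 0 0 50;0 0 0 0 0 0 54;0 0 0 0 0 0 54;0 0 -0.3 0 0 0 54;0 0 -0.8 0 0 0 54;0 0 -1 0 0 0 54;0 0 -0.7 0 0 0 54;-0.04 0.5 0 0 0 0 54;-0.09 0.98 0 0 0 0 50;-0.09 0.98 0 0 0 0 45;-0.09 0.98 0 0 0 0 45;-0.09 0.98 0 0 0 0 45;-0.09 0.98 0 0 0 0 45;-0.09 0.98 0 0 0 0 45;-0.09 0.98 0 0 0 0 45;-0.09 0.98 0 0 0 0 45;-0.09 0.98 0 0 0 0 45;-0.09 0.98 0 0 0 0 45;-0.09 0.98 0 0 0 0 45;-0.1 0.98 0 0 0 0 45"

```text
time_s: 17.7
ee_pos: [513.9, -225.8, 171.6]
tool_rot: [[0.999, 0.053, -0.001], [0.053, -0.999, 0.0], [-0.001, -0.0, -1.0]]
ft_force: [0.5, -0.4, -0.4]
width: 45.1
grip_force: 0.0
```

servo_tool:
  rows: "-0.06 0.6 0 0 0 0 45;-0.02 0.2 0.4 0 0 0 45;0 0 0.6 0 0 0 45;0 0 0.5 0 0 0 45;0 0 0 0 0 0 45;0 0 0 0 0 0 45"

```text
time_s: 18.3
ee_pos: [513.0, -256.1, 111.8]
tool_rot: [[0.999, 0.053, -0.001], [0.053, -0.999, 0.0], [-0.001, -0.0, -1.0]]
ft_force: [-0.0, 0.7, 0.5]
width: 45.0
grip_force: 0.0
```

```bash
python3 w.py
```

```text
[ 513.7 -256.3  112.5] [ 0.35  0.68  0.1   1.84 -0.11  0.62 -1.  ]
1320 mid [502.8 -69.2  34.5] top [500.1 -76.5  47. ] size [38. 25. 39.]
1070 mid [ 515.8 -150.    33. ] top [ 515.8 -150.    43.9] size [23. 22. 36.]
895 mid [ 515.3 -256.5   32.9] top [ 515.3 -256.5   43.8] size [23. 24. 36.]
1208 mid [ 514.4 -351.    31. ] top [ 514.4 -351.2   39.9] size [22. 23. 32.]
1293 mid [420.8 -86.2  30.9] top [420.6 -86.   39.7] size [22. 23. 32.]
```

servo_tool:
  rows: "0.04 0 0.5 0 0 0 45;0 0 0.9 0 0 0 45;0 0 0.6 0 0 0 45;0 0 0.37 0 0 0 45;0 0 0 0 0 0 45;0 0 0 0 0 0 20;0 0 0 0 0 0 15;0 0 0 0 0 0 15;0 0 0 0 0 0 15;0 0 0 0 0 0 15"

```text
time_s: 19.35
ee_pos: [516.4, -256.3, 18.4]
tool_rot: [[0.999, 0.053, 0.003], [0.053, -0.999, -0.001], [0.003, 0.001, -1.0]]
ft_force: [-0.4, 0.8, 7.4]
width: 22.9
grip_force: 34.9
```

servo_tool:
  rows: "0 0 -0.4 0 0 0 15;0 0 -1 0 0 0 15;0 0 -1 0 0 0 15;0.04 -0.5 -0.9 0 0 0 15;0.06 -0.8 -0.55 0 0 0 15;0.076 -0.98 0 0 0 0 15;0.076 -0.98 0 0 0 0 15;0.076 -0.98 0 0 0 0 15;0.076 -0.98 0 0 0 0 15;0.076 -0.98 0 0 0 0 15;0.076 -0.98 0 0 0 0 15;0.076 -0.98 0 0 0 0 15;0.076 -0.98 0 0 0 0 15;0.076 -0.98 0 0 0 0 15;0.076 -0.98 0 0 0 0 15;0.076 -0.98 0 0 0 0 15;0.076 -0.98 0 0 0 0 15;0.076 -0.98 0 0 0 0 15;0.05 -0.6 0 0 0 0 15;0.02 -0.22 0 0 0 0 15"

```text
time_s: 21.35
ee_pos: [528.6, 344.1, 171.7]
tool_rot: [[0.998, 0.058, 0.0], [0.058, -0.998, 0.002], [0.0, -0.002, -1.0]]
ft_force: [-0.4, -0.7, -1.3]
width: 23.0
grip_force: 34.6
```

servo_tool:
  rows: "0 0 0.3 0 0 0 15;0 0 0.7 0 0 0 15;0 0 0.7 0 0 0 15;0 0 0.2 0 0 0 15;0 0 0 0 0 0 15;0 0 0 0 0 0 15"

```text
time_s: 21.95
ee_pos: [530.7, 339.4, 95.8]
tool_rot: [[0.999, 0.052, 0.001], [0.052, -0.999, 0.0], [0.001, -0.0, -1.0]]
ft_force: [1.2, 0.5, -0.4]
width: 22.8
grip_force: 34.6
```

```bash
python3 well.py w5
```

```text
[530.9 339.9  96.2] [-0.71  0.77  0.16  1.69 -0.17  0.69 -1.98] 22.9809493431232
[   82    87   430    53 21384] c [595.6 313.5  36. ] [594.7 310.7  29. ] [595.8 312.8  43. ] [ 47. 284.   0.]
[342 173  50  27 465] c [551.8 257.4  36. ] [548.  259.2  29. ] [552.3 264.8  43. ] [18. 37.  0.]
[110 174  72  63 751] c [533.3 410.4  36. ] [524.6 415.7  29. ] [530.4 410.9  43. ] [47. 50.  0.]
[ 440  184   44   44 1447] c [538.8 194.2  36. ] [536.3 189.   29. ] [541.3 199.2  43. ] [34. 30.  0.]
[ 225  185   52   40 1570] c [532.2 340.9  36. ] [529.  340.6  29. ] [534.5 340.7  43. ] [31. 37.  0.]
```

View pics/w5.png

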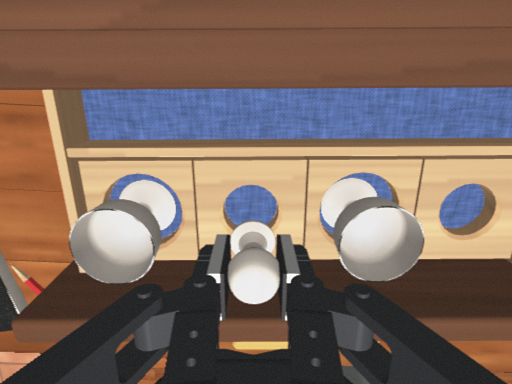

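servo_tool:
  rows: "-0.02 -0.02 0 0 0 0 15;0 0 0.4 0 0 0 15;0 0 0.4 0 0 0 15;0 0 0.25 0 0 0 15;0 0 0.13 0 0 0 15;0 0 0.05 0 0 0 15;0 0 0.03 0 0 0 15;0 0 0 0 0 0 15;0 0 0 0 0 0 15"

```text
time_s: 22.9
ee_pos: [531.4, 341.1, 47.1]
tool_rot: [[0.999, 0.053, 0.004], [0.053, -0.999, 0.001], [0.004, -0.001, -1.0]]
ft_force: [-0.7, -2.2, 13.2]
width: 22.9
grip_force: 35.5
```

servo_tool:
  rows: "0 0 -0.03 0 0 0 25;0 0 0 0 0 0 36;0 0 0 0 0 0 36;0 0 -0.3 0 0 0 36;0 0 -0.8 0 0 0 36;0 0 -1 0 0 0 36;0 0 -1 0 0 0 36;-0.04 0.5 0 0 0 0 45;-0.085 0.98 0 0 0 0 45;-0.085 0.98 0 0 0 0 45;-0.085 0.98 0 0 0 0 45;-0.085 0.98 0 0 0 0 45;-0.085 0.98 0 0 0 0 45;-0.085 0.98 0 0 0 0 45;-0.085 0.98 0 0 0 0 45;-0.085 0.98 0 0 0 0 45;-0.085 0.98 0 0 0 0 45;-0.085 0.98 0 0 0 0 45;-0.085 0.98 0 0 0 0 45;-0.06 0.7 0 0 0 0 45"

```text
time_s: 24.9
ee_pos: [512.8, -143.0, 170.5]
tool_rot: [[0.999, 0.051, 0.001], [0.051, -0.999, -0.001], [0.001, 0.001, -1.0]]
ft_force: [0.7, 0.1, 0.1]
width: 45.2
grip_force: 0.0
```

servo_tool:
  rows: "-0.02 0.24 0 0 0 0 45;0 0 0.4 0 0 0 45;0 0 0.7 0 0 0 45;0 0 0.5 0 0 0 45;0 0 0 0 0 0 45;0 0 0 0 0 0 45"

```text
time_s: 25.5
ee_pos: [513.1, -148.5, 106.1]
tool_rot: [[0.999, 0.054, -0.0], [0.054, -0.999, 0.0], [-0.0, -0.0, -1.0]]
ft_force: [0.1, -0.4, 0.0]
width: 44.8
grip_force: 0.0
```

```bash
python3 w.py
```

```text
[ 513.7 -148.8  106.7] [ 0.16  0.65  0.11  1.96 -0.13  0.54 -1.16]
4895 mid [502.4 -57.9  39.4] top [502.4 -57.9  56.8] size [48. 48. 49.]
930 mid [ 515.8 -148.5   33. ] top [ 515.8 -148.5   43.9] size [23. 24. 36.]
480 mid [ 514.3 -344.7   25.3] top [ 513.6 -343.    28.7] size [22. 11. 21.]
```

servo_tool:
  rows: "0.05 0 0.4 0 0 0 45;0 0 0.9 0 0 0 45;0 0 0.6 0 0 0 45;0 0 0.31 0 0 0 45;0 0 0 0 0 0 45;0 0 0 0 0 0 20;0 0 0 0 0 0 15;0 0 0 0 0 0 15;0 0 0 0 0 0 15;0 0 0 0 0 0 15"

```text
time_s: 26.55
ee_pos: [516.1, -149.4, 18.7]
tool_rot: [[0.999, 0.053, 0.003], [0.053, -0.999, -0.001], [0.003, 0.001, -1.0]]
ft_force: [-0.8, 0.0, 7.7]
width: 23.0
grip_force: 34.7
```

servo_tool:
  rows: "0 0 -0.4 0 0 0 15;0 0 -1 0 0 0 15;0 0 -1 0 0 0 15;0 0 -1 0 0 0 15;0.06 -0.5 -0.45 0 0 0 15;0.12 -0.98 0 0 0 0 15;0.12 -0.98 0 0 0 0 15;0.12 -0.98 0 0 0 0 15;0.12 -0.98 0 0 0 0 15;0.12 -0.98 0 0 0 0 15;0.12 -0.98 0 0 0 0 15;0.12 -0.98 0 0 0 0 15;0.09 -0.8 0 0 0 0 15;0.04 -0.38 0 0 0 0 15;0 0 0.3 0 0 0 15;0 0 0.7 0 0 0 15;0 0 0.7 0 0 0 15;0 0 0.2 0 0 0 15;0 0 0 0 0 0 15;0 0 0 0 0 0 15"

```text
time_s: 28.55
ee_pos: [538.5, 192.9, 96.0]
tool_rot: [[0.999, 0.052, 0.001], [0.052, -0.999, -0.0], [0.001, 0.0, -1.0]]
ft_force: [1.1, -0.3, -0.6]
width: 22.8
grip_force: 34.6
```

```bash
python3 well.py w6
```

```text
[538.8 193.4  96.4] [-0.49  0.7   0.14  1.86 -0.17  0.59 -1.75] 22.53286951759249
[    0    87   308    48 14203] c [600.2 258.8  36. ] [599.2 262.   29. ] [600.6 257.6  43. ] [ 40. 203.   0.]
[111 168  71  66 947] c [540.9 257.6  36. ] [535.6 268.6  29. ] [541.2 263.8  43. ] [49. 49.  0.]
[ 226  180   51   42 1697] c [542.9 194.1  36. ] [539.9 193.8  29. ] [545.2 194.   43. ] [32. 36.  0.]
[ 18 181  44  44 443] c [539.7 342.   36. ] [530.5 345.4  29. ] [536.4 335.5  43. ] [33. 30.  0.]
```

View pics/w6.png

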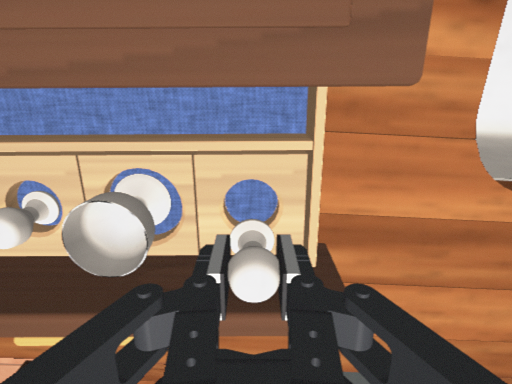

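servo_tool:
  rows: "0.04 -0.02 0 0 0 0 15;0 0 0.4 0 0 0 15;0 0 0.4 0 0 0 15;0 0 0.25 0 0 0 15;0 0 0.13 0 0 0 15;0 0 0.05 0 0 0 15;0 0 0 0 0 0 15;0 0 0 0 0 0 15"

```text
time_s: 29.4
ee_pos: [540.7, 195.3, 47.5]
tool_rot: [[0.999, 0.053, 0.003], [0.053, -0.999, 0.001], [0.003, -0.001, -1.0]]
ft_force: [-0.7, 0.3, 6.3]
width: 22.9
grip_force: 34.5
```

servo_tool:
  rows: "0 0 -0.03 0 0 0 25;0 0 0 0 0 0 36;0 0 0 0 0 0 36;0 0 -0.3 0 0 0 36;0 0 -0.8 0 0 0 36;0 0 -1 0 0 0 36;0 0 -1 0 0 0 36;-0.4 -0.33 0 0 0 0 20;-0.7 -0.58 0 0 0 0 0;-0.7 -0.58 0 0 0 0 0;-0.7 -0.58 0 0 0 0 0;-0.5 -0.43 0 0 0 0 0;-0.25 -0.21 0 0 0 0 0;0 0 0 0 0 0 0;0 0 0 0 0 0 0"

```text
time_s: 30.9
ee_pos: [405.1, 295.6, 171.7]
tool_rot: [[0.999, 0.052, 0.002], [0.052, -0.999, -0.0], [0.002, 0.0, -1.0]]
ft_force: [-0.3, -0.8, 0.6]
width: -0.0
grip_force: 0.0
```

```bash
python3 - <<'E'
from h import *
s=env.read_state();print(s['ee_pos'],s['q'].round(2),s['width'])
im=shot('wrist','w7');W=cloud(im);ok=im['z_map']>0
for n,(x,y) in dict(cB=(525.5,413.5),sB=(530,340),cA=(534.5,267),sA=(539.5,194)).items():
    p=W[ok&(np.hypot(W[...,0]-x,W[...,1]-y)<32)&(W[...,2]>57)&(W[...,2]<110)]
    if len(p): print(n,len(p),((p.min(0)+p.max(0))/2).round(1),np.percentile(p[:,2],97).round(1),np.ptp(p,axis=0).round(0))
h=W[ok&(W[...,2]>55)&(W[...,2]<80)&(W[...,0]<462)&(W[...,0]>430)&(W[...,1]>230)&(W[...,1]<370)]
print('handle',len(h),h.min(0),h.max(0),np.median(h,0)) if len(h) else 0
E
```

```text
[405.0794622  295.57496625 171.71233109] [-0.82  0.51  0.19  1.99 -0.15  0.65 -2.05] -0.01663445664043468
cB 2799 [522.  413.9  75. ] 90.5 [31. 46. 35.]
sB 1003 [529.1 340.1  72.1] 78.7 [21. 24. 16.]
cA 2277 [530.3 270.6  74.8] 90.6 [29. 45. 35.]
sA 1054 [537.  196.   70.9] 78.6 [20. 23. 18.]
handle 1764 [444.95425753 249.81621415  68.23287489] [461.97658005 348.53503371  76.46388182] [453.64417458 301.41415336  73.19702046]
```

View pics/w7.png

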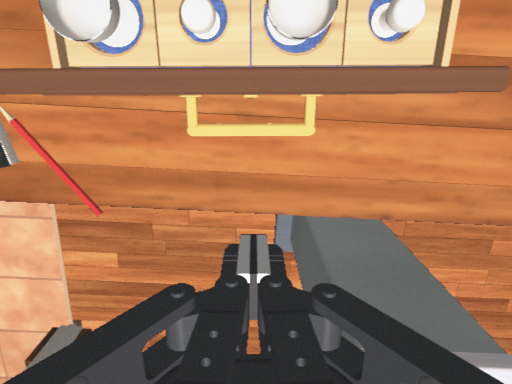

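servo_tool:
  rows: "0 0 0.5 0 0 0 0;0 0 1 0 0 0 0;0 0 0.9 0 0 0 0;0 0 0.5 0 0 0 0;0.25 0 0 0 0 0 0;0.2 0 0 0 0 0 0;0.1 0 0 0 0 0 0;0.07 0 0 0 0 0 0;0.07 0 0 0 0 0 0;0.07 0 0 0 0 0 0;0.08 0 0 0 0 0 0;0.1 0 0 0 0 0 0;0.12 0 0 0 0 0 0;0.12 0 0 0 0 0 0"

```text
time_s: 32.35
ee_pos: [451.0, 299.0, 55.3]
tool_rot: [[0.999, 0.054, -0.0], [0.054, -0.999, -0.0], [-0.0, -0.0, -1.0]]
ft_force: [-2.1, 0.1, 1.5]
width: -0.2
grip_force: 0.9
```

servo_tool:
  rows: "0.12 0 0 0 0 0 0;0.13 0 0 0 0 0 0;0.15 0 0 0 0 0 0;0.15 0 0 0 0 0 0;0.15 0 0 0 0 0 0;0.15 0 0 0 0 0 0;0.15 0 0 0 0 0 0;0.15 0 0 0 0 0 0;0.15 0 0 0 0 0 0;0.15 0 0 0 0 0 0;0.15 0 0 0 0 0 0;0.15 0 0 0 0 0 0;0.15 0 0 0 0 0 0;0.15 0 0 0 0 0 0;0.1 0 0 0 0 0 0;0.1 0 0 0 0 0 0;0.08 0 0 0 0 0 0;0.07 0 0 0 0 0 0"

```text
time_s: 34.15
ee_pos: [547.0, 303.7, 55.3]
tool_rot: [[0.999, 0.053, -0.0], [0.053, -0.999, -0.0], [-0.0, 0.0, -1.0]]
ft_force: [-1.3, 0.6, 1.3]
width: -0.1
grip_force: 0.8
```

servo_tool:
  rows: "0.06 0 0 0 0 0 0;0.06 0 0 0 0 0 0;0.06 0 0 0 0 0 0;0.06 0 0 0 0 0 0;0.05 0 0 0 0 0 0"

```text
time_s: 34.65
ee_pos: [555.2, 304.2, 55.0]
tool_rot: [[0.999, 0.054, -0.007], [0.054, -0.999, -0.002], [-0.007, 0.001, -1.0]]
ft_force: [-11.0, -1.9, 5.7]
width: -0.0
grip_force: 5.3
```

Force is rising at about the expected stop; press slightly more to confirm.

servo_tool:
  rows: "0.05 0 0 0 0 0 0;0 0 0 0 0 0 0;0 0 0 0 0 0 0"

```text
time_s: 34.95
ee_pos: [555.1, 304.2, 54.7]
tool_rot: [[0.998, 0.054, -0.01], [0.054, -0.999, -0.002], [-0.01, 0.002, -1.0]]
ft_force: [-11.1, -0.8, 7.7]
width: 0.1
grip_force: 5.6
```

servo_tool:
  rows: "-0.1 0 0 0 0 0 0;-0.4 0 0 0 0 0 0;-0.8 0 0 0 0 0 0;-0.8 0 0 0 0 0 0;0 0 -0.8 0 0 0 0;0 0 -1 0 0 0 0;0 0.5 -1 0 0 0 0;0 0.9 0 0 0 0 0;0 0.9 0 0 0 0 0;0 0.9 0 0 0 0 0;0 0.9 0 0 0 0 0;0 0 0 0 0 0 0;0 0 0 0 0 0 0"

```text
time_s: 36.25
ee_pos: [486.4, 135.4, 167.7]
tool_rot: [[0.999, 0.05, 0.002], [0.05, -0.999, 0.0], [0.002, -0.0, -1.0]]
ft_force: [0.4, 0.5, 0.3]
width: 0.3
grip_force: 0.0
```

```bash
python3 - <<'E'
from h import *
im=shot('top');W=cloud(im);ok=im['z_map']>0
a=im['color'][130:280,100:400][:,:,::-1];cv2.imwrite('pics/t9.png',cv2.resize(a,(800,400),interpolation=3))
d=ok&(W[...,2]>85)&(W[...,2]<125)&(W[...,1]>150)&(W[...,1]<450)&(W[...,0]<640)&(W[...,0]>440)
p=W[d]
for x in range(560,640,8):
    q=p[abs(p[:,0]+.057*(p[:,1]-298)-x)<4];print(x,len(q),q[:,2].mean().round(0) if len(q) else '')
m=ok&(W[...,2]>12)&(W[...,2]<90)&(W[...,0]>480)&(W[...,0]<530)&(W[...,1]>-100)&(W[...,1]<-20)
q=W[m];print('glass',(q.min(0)+q.max(0))/2)
h=W[ok&(W[...,2]>55)&(W[...,2]<80)&(W[...,0]<600)&(W[...,0]>480)&(W[...,1]>240)&(W[...,1]<370)];print(h.min(0),h.max(0),np.median(h,0))
E
```

```text
560 0 
568 0 
576 0 
584 0 
592 0 
600 102 95.0
608 116 99.0
616 171 109.0
624 113 114.0
632 135 115.0
glass [503.09080695 -59.17738701  40.39677888]
[565.17749797 265.63235009  55.69199414] [599.78301293 367.8253339   79.8270403 ] [574.39654489 318.96474682  70.86761077]
```

View pics/t9.png

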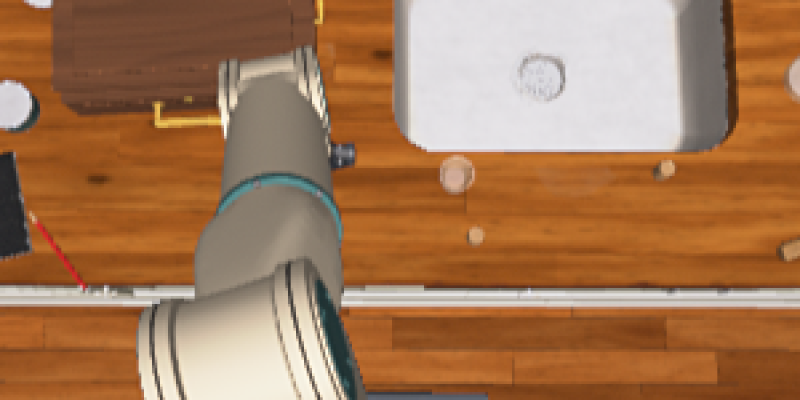

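```bash
python3 -c "
from station import env
print(env.sign_off())"
```

```text
the job is handed in; nothing more can be done
None
```

Both egg cups and both stoppers were put upright on the felt in their wells, the drawer is pushed shut to its stop, the shot glass still stands where it was, and the job was handed in at about 36 s.

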